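# Tilt the faulty battery out of its charging cradle

## Robot

A 7-joint arm with a two-finger parallel gripper is mounted at the origin on a cart in front of the work surface, level with it; the furniture and walls round the work are solid. World frame = base frame: x ahead of the robot, y to its left, z up, the work surface at z = 0. Lengths are in m, angles in rad, forces in N, time in s.
With the tool pointing down it reaches from about 0.35 to 0.9 m from the base axis. Payload 7.2 kg.
Tool frame: the origin (TCP) lies midway between the tips of the shut fingers; the grasp point (between the pads) lies 19 mm behind it; z points along the fingers, y is the line along which they close (so a half turn about z gives the same grasp; the last joint's range is limited). The gripper opens to 88 mm and grips with 3 to 60 N. Pads are 20 mm wide; open, the fingers measure 115 mm over their backs; the gripper's body (75 mm by 178 mm) begins 61 mm behind the grasp point.
Start: joints at [-1.348, 0.411, -0.013, 1.596, 0.006, 1.134, -0.082], TCP at [0.179, 0.599, 0.223] pointing down, gripper open.
Joint ranges: [-2.95, 2.95], [-0.29, 1.99], [-1.47, 1.44], [0.14, 2.54], [-1.03, 4.17], [0.13, 1.85], [-2.86, 2.86]. Speed limits (rad/s): [2.39, 2.39, 3.01, 3.01, 3.14, 3.14, 3.14].

## Interface

Orientations are given as a unit quaternion [w, x, y, z].
In Python, from workcell import monitor, optics, order gives the robot as it stands. The module is installed in compiled form; this text tells all that it offers.
- The arm moves only by the tool send_rows, never from a script. Its argument "targets" is a list of rows, each an object with "fingers": the finger opening in cm, from 0 to 8.78; "translation": the shift along the tool's x, y, z in cm, a list of three; "twist": the turn, a rotation vector about the tool's x, y, z in degrees, a list of three. A call has 1 to 20 rows; each row is the pose to reach, as a shift and turn from the pose commanded when the call began, along the tool's axes at that moment; what a row does not reach only later rows make up. A row lasts 1/8 s, in which the tool goes at most 62.5 mm and 10.7 degrees, less where a joint would pass 70% of its speed; a pose out of reach is approached as far as the arm can. A call with a gripper value outside its range is refused whole. The fingers move at their own pace and stop on an object; "squeeze" is the grip in N (left out, the last holds). Time passes only in rows, so rows that repeat a pose let the fingers close. It gives the time, the measured TCP pose, the force, the opening and the grip force at its end, in the units of the state.
- monitor.read_state(): the state, without advancing time (a new reading comes with each control period).
- optics.capture(name): name is "scene" or "side" or "wrist"; returns a dict with "img" (480x640x3 uint8, blue, green, red), "depth" (480x640 float32, m along the optical axis (not along the pixel's ray), 0 where there is no reading), "fovy" (degrees; the focal length in pixels is half the picture's height over the tangent of half this angle, whatever the lens; pixels are square), "cx", "cy" (the principal point, pixels), "view" (4x4, takes a point from world to camera coordinates). Camera axes: x right, y up, looking along -z (the intrinsics and any distortion apply to the point x, -y, -z); pixel columns grow to the right and rows downward; lengths in m; the calibration is good to about 2 mm. The wrist camera is an equidistant fisheye: a pixel r from the principal point sees the ray r / f radians off the axis. A picture is of the moment at which its call begins.
- order.hand_in(): hands the job in; it is judged then, once.
The state is a dict: "clock": time; "qpos": joint angles; "joint_velocities": joint speeds; "joint_efforts": joint torques, N m; "tcp_pos": TCP position; "eef_rot": TCP orientation; "contact_force": force on the tool from outside, world axes, zero at the start; "torque": the same for the moment, N m; "width": finger opening in m; "finger_force": force on a finger pad.
Only numpy, scipy, OpenCV 4.12 (cv2) and the standard library are available. Lean on these libraries where they do the work, as an engineer would, in place of code of your own. Each camera call takes 0.05 s, during which the arm holds its last target. There are 200 camera calls.

## Task

The battery pack in the charging cradle with the red lamp is faulty. Raise its front end so that it tilts clear of the front stop while its rear end is still under the retaining lip, draw it forward out of the cradle and lay it flat in the yellow tray, without dropping it. Leave the pack in the green-lamp cradle alone.

Things in the scene. Friction and masses are not known exactly. Their poses are not given: they have to be found in the camera images.
- pack_red: the faulty pack, in the red-lamp cradle: black flat rectangular battery pack, 80 (x) x 42 (y) x 9 (z) mm, 40 to 70 g. Origin: centre of its underside; x along its length, z up. It lies loose in its cradle, x the same way as the cradle's x, underside 20 mm above the bench, rear (+x) end about 10 mm under the lip.
- pack_green: the good pack, in the green-lamp cradle, to be left alone: the same make, a black flat rectangular battery pack, 80 (x) x 42 (y) x 9 (z) mm, 40 to 70 g. Origin: centre of its underside; x along its length, z up. It lies loose in its cradle, x the same way as the cradle's x, underside 20 mm above the bench, rear (+x) end about 10 mm under the lip.
- cradle_red: grey charging cradle, red dome lamp on its back block. Fixed. Origin: centre of underside, on the bench; x from the front stop (towards the robot) to the lamp end, z up. Bay floor x -43 to +43 mm, 30 wide, top z = 20, back wall x = +43; foot 66 wide, 8 high. Side guides 24 mm either side of centre, x +15 to +43; forward of that the pack's sides are free to grip. All numbers in mm.
- red_lip (a point): middle of the lower front edge of the red cradle's white retaining lip, at x = +29, z = 34 mm in the cradle's frame. The lip runs from here back to the wall at x = +43, 58 mm wide, 5 mm thick; the 9 mm pack has only 5 mm to rise under it. With its rear lower edge on the bay floor the pack can tilt up to 18 degrees, front end up, then be drawn out forward (-x).
- red_stop (a point): middle of the top edge of the red cradle's white front stop, at x = -46, z = 29 mm in the cradle's frame: 6 mm thick, 24 mm wide, 9 mm above the bay floor. It keeps the level pack from sliding out; tilted 14 degrees about its rear lower edge the pack's front end clears it by about 10 mm.
- cradle_green: charging cradle with a green dome lamp, otherwise the same as cradle_red, same frame.
- microscope: obstacle only: white stereo microscope, fixed, never moves. Origin: centre of its underside on the bench. It fills about x -190 to +180 mm and y -100 to +110 mm round its origin, up to 450 mm high; its eyepieces reach towards the robot to x = -190 mm at 320 to 400 mm height. If the gripper starts near it, back straight away towards the base before swinging over to the work.
- tray: shallow yellow tray with a dark lining, fixed to the bench, 160 (x) x 130 (y) mm outside, walls 4 mm thick and 16 mm high, inner floor 4 to 5 mm above the bench. Origin: centre of its underside; x along its length, z up. The pack may lie in it at any yaw.
Things that resemble listed ones, but are neither listed nor needed, are in the scene too. Leave any blue look-alike of the pack_red alone.

How it is judged:
By the outcome, as a careful person would: the job done as asked, in the order asked, and still so for the second after the job is handed in, with the robot touching nothing.
It also fails if it takes over 43 s, if anything falls off the work surface, if the arm or the gripper's body presses on something with over 40 N, if the wrist force passes 120 N, or if a joint passes its speed limit or range.

## Working session

There is one attempt and no reset: what is moved stays moved. The work goes in short steps, Python scripts to look and compute and a tool call to move; the robot and the scene stay as the last step left them, time stands still between calls to the robot, and variables do not carry over. Pictures are saved under pics/ and viewed, at most 10 in all, crops included, and the job is handed in when it is done.

Besides the shell and the picture viewer there is one more tool, called by a JSON object that holds its "api" and its "payload". send_rows: Moves the arm, as the interface text tells. Its arguments: {"type":"object","properties":{"targets":{"type":"array"},"squeeze":{"type":"number"}},"required":["targets"]}

```bash
mkdir -p pics; cat > h.py <<'E'
import numpy as np, cv2, pickle
from scipy.spatial.transform import Rotation as R
from workcell import monitor, optics, order
def snap(n,f):
    c=optics.capture(n); cv2.imwrite(f'pics/{f}.png',c['img']); pickle.dump(c,open(f'pics/{f}.pkl','wb')); return c
def load(f): return pickle.load(open(f'pics/{f}.pkl','rb'))
def foc(c): return 240/np.tan(np.radians(c['fovy'])/2)
def world(c,u,v,d=None,z=None):
    f=foc(c); r=np.array([(u-c['cx'])/f,-(v-c['cy'])/f,-1.0]); V=np.linalg.inv(c['view'])
    o=V[:3,3]; w=V[:3,:3]@r
    if z is not None: return o+w*(z-o[2])/w[2]
    if d is None: 
        p=c['depth'][int(v)-1:int(v)+2,int(u)-1:int(u)+2]; d=np.median(p[p>0])
    return o+w*d
def proj(c,P):
    P=np.atleast_2d(P); q=P@c['view'][:3,:3].T+c['view'][:3,3]; f=foc(c)
    return np.c_[c['cx']-f*q[:,0]/q[:,2], c['cy']+f*q[:,1]/q[:,2]]
def crop(f,u0,v0,u1,v1,k,o):
    i=cv2.imread(f'pics/{f}.png')[v0:v1,u0:u1]; cv2.imwrite(f'pics/{o}.png',cv2.resize(i,None,fx=k,fy=k,interpolation=cv2.INTER_CUBIC))
E
python3 - <<'E'
from h import *
s=monitor.read_state(); print(s)
for n in('scene','side'):
    c=snap(n,n+'0'); print(n,c['fovy'],c['cx'],c['cy'],np.linalg.inv(c['view'])[:3].round(3).tolist())
E
```

```text
{'clock': 0.0, 'qpos': array([-1.34821834,  0.41187641, -0.01271023,  1.59705386,  0.00560268,
        1.1343032 , -0.082203  ]), 'joint_velocities': array([-5.56997646e-05,  4.23471099e-04,  2.32808486e-03,  1.13967566e-03,
       -5.15939500e-04,  8.83521359e-04,  2.33480055e-04]), 'joint_efforts': array([ 5.13611703e-04, -5.87958956e+01,  6.42111842e-01, -2.91083944e+01,
       -5.37412602e-02,  1.84352364e-02,  1.65502875e-04]), 'tcp_pos': array([0.17908156, 0.59825698, 0.22181971]), 'eef_rot': array([-5.79562978e-05,  1.44866802e-01,  9.89450840e-01, -8.00498568e-04]), 'contact_force': array([ 0.16986346, -0.02200231, -0.45386171]), 'torque': array([ 0.029463  ,  0.00270387, -0.00963175]), 'finger_force': 0.0, 'width': 0.08755472637206946}
scene 55.43616328134866 320.1499244425368 235.5192748805878 [[0.589, 0.519, -0.62, -0.187], [-0.808, 0.377, -0.452, -0.63], [-0.0, 0.767, 0.641, 0.741]]
side 44.480314357365096 312.464329622148 248.3544094379607 [[-0.983, -0.134, 0.125, 0.689], [0.184, -0.71, 0.68, 0.843], [-0.002, 0.691, 0.723, 1.094]]
```

View pics/scene0.png

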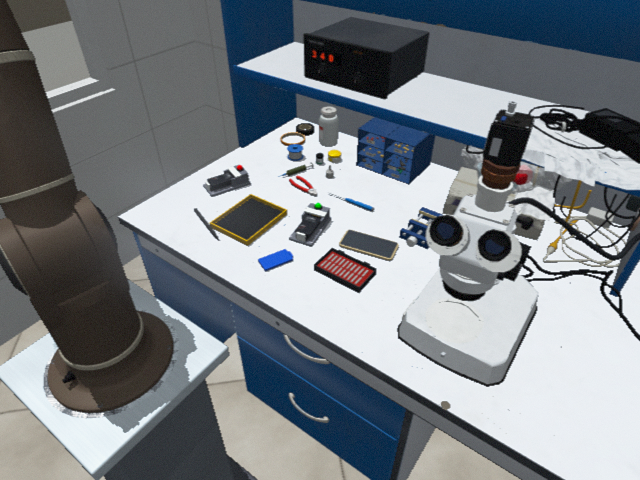

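View pics/side0.png

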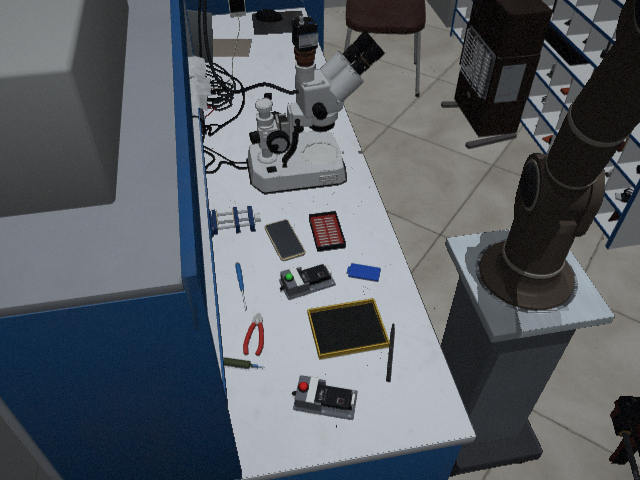

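The side view shows the red-lamp cradle at about (325,397), the green-lamp one at (307,280), the tray at (347,328) and a blue look-alike at (364,272). In the scene view the red cradle is at (228,179), the green at (312,222). The red dome lamp picks out the target. I'll confirm that in an enlarged crop.

```bash
python3 - <<'E'
from h import *
a=cv2.imread('pics/side0.png')[365:430,280:370]; b=cv2.imread('pics/scene0.png')[155:200,195:258]
a=cv2.resize(a,(720,520),interpolation=cv2.INTER_CUBIC);cv2.imwrite('pics/c1.png',a)
c=load('side0')
for n,u,v in(('lamp',303,385),('packtop',340,396),('tray',347,328),('green lamp',289,277),('trayTL',308,308),('trayTR',377,301),('trayBR',389,346),('trayBL',319,357)):
    print(n,world(c,u,v).round(4), world(c,u,v,z=.016).round(4))
E
```

```text
lamp [0.5964 0.2326 0.0517] [0.5932 0.2117 0.016 ]
packtop [0.5253 0.2586 0.0301] [0.5232 0.2508 0.016 ]
tray [0.4686 0.0793 0.0048] [0.4709 0.0871 0.016 ]
green lamp [ 0.5791 -0.056   0.0519] [ 0.5753 -0.087   0.016 ]
trayTL [0.5451 0.004  0.0017] [0.547 0.015 0.016]
trayTR [0.3802 0.0128 0.0004] [0.3846 0.0246 0.016 ]
trayBR [0.3887 0.1453 0.0067] [0.3912 0.1513 0.016 ]
trayBL [0.5463 0.1448 0.0069] [0.5475 0.1507 0.016 ]
```

View pics/c1.png

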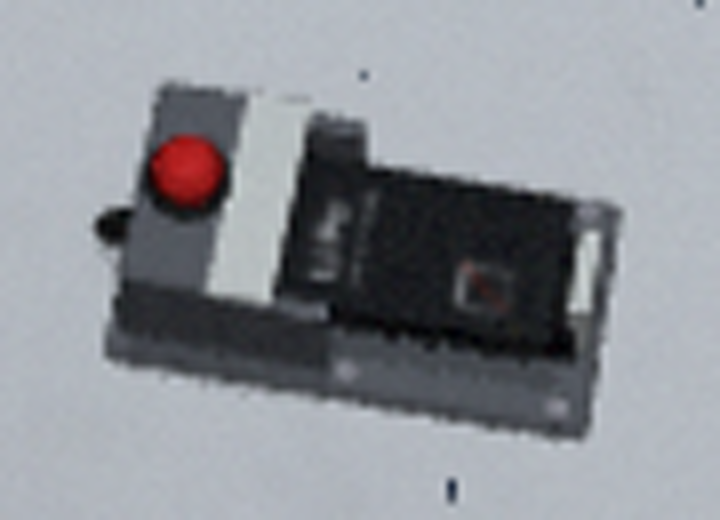

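Confirmed: red dome lamp, white lip and front stop, with the black pack between them. Next I fit the cradle pose.

```bash
python3 - <<'E'
from h import *
from scipy.optimize import least_squares
c=load('side0')
M=np.array([[29,29,39],[29,-29,39],[-49,-12,29],[-49,12,29],[43,-29,39],[43,29,39]])/1e3
I=np.array([[270,303],[308,100],[601,230],[590,312],[245,92],[208,292]])/8+[280,365]-0.5+.06
def T(p,M): return M@R.from_euler('z',p[2]).as_matrix().T+[p[0],p[1],0]
r=least_squares(lambda p:(proj(c,T(p,M))-I).ravel(),[.54,.25,0]);print(r.x,np.degrees(r.x[2]),r.fun.reshape(-1,2).round(2).tolist())
# pack top points by depth near pack
s=load('scene0');print(proj(s,T(r.x,M)).round(1).tolist())
print('pack corners predicted (crop)',((proj(c,T(r.x,np.array([[-40,-21,29],[-40,21,29],[15,-21,29]])/1e3))-[280,365]+.5)*8).round().tolist())
# tray fit
Mt=np.array([[80,-65,16],[-80,-65,16],[-80,65,16],[80,65,16]])/1e3
It=np.array([[308,308],[377,301],[389,346],[319,357]])
q=least_squares(lambda p:(proj(c,T(p,Mt))-It).ravel(),[.47,.09,0]);print(q.x,q.fun.round(1))
st=monitor.read_state();w=st['eef_rot'];print(R.from_quat(np.r_[w[1:],w[0]]).as_matrix().round(3))
crop('scene0',190,150,265,206,10,'c2')
E
```

```text
[ 0.54520557  0.25047429 -0.36162578] -20.719631160571666 [[-0.36, -0.05], [-0.16, 0.2], [-0.4, -0.37], [-0.55, -0.09], [1.01, 0.16], [0.47, 0.21]]
[[227.0, 167.3], [235.5, 176.3], [207.9, 184.9], [204.6, 180.9], [240.0, 174.9], [231.4, 165.9]]
pack corners predicted (crop) [[568.0, 191.0], [546.0, 338.0], [355.0, 158.0]]
[ 0.46754053  0.08546752 -0.02745315] [ 0.8  1.  -0.7 -0.6  1.   0.4 -1.1 -0.8]
[[-0.958  0.287 -0.   ]
 [ 0.287  0.958 -0.001]
 [-0.    -0.001 -1.   ]]
```

View pics/c2.png

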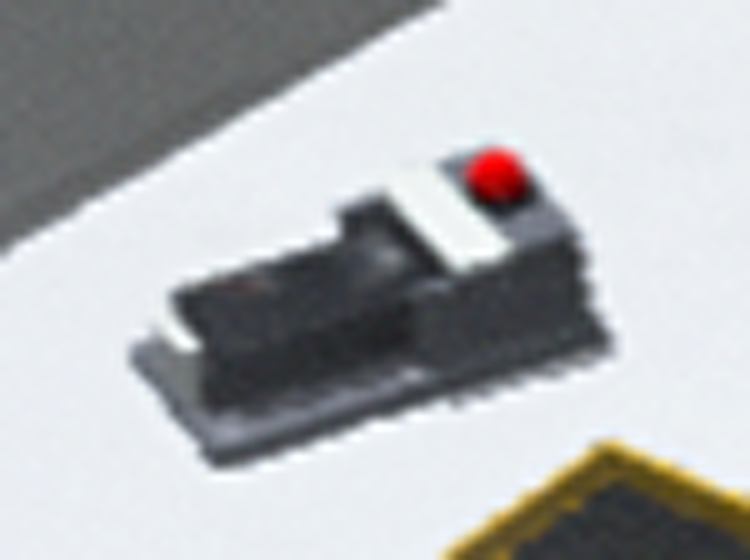

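```bash
cat >> h.py <<'E'
CR=[0.5452,0.2505,-0.3616]
def delta(pc,tilt=0,cr=None,yaw=None,pw=None):
    """pc: TCP in cradle frame (m); tilt deg about cradle +y. prints tool-frame move from the measured pose"""
    cr=cr or CR; s=monitor.read_state(); w=s['eef_rot']; R0=R.from_quat(np.r_[w[1:],w[0]])
    Rz=R.from_euler('z',cr[2] if yaw is None else yaw)
    P=Rz.apply(pc)+[cr[0],cr[1],0] if pw is None else np.array(pw)
    Rt=Rz*R.from_euler('y',tilt,degrees=True)*R.from_matrix(np.diag([-1.,1,-1]))
    print('cm',(R0.inv().apply(P-s['tcp_pos'])*100).round(2),'deg',np.degrees((R0.inv()*Rt).as_rotvec()).round(2), 'clk',s['clock'],'tcp',s['tcp_pos'].round(4),'w',s['width'],s['finger_force'],'F',s['contact_force'].round(1))
E
python3 -c "
from h import *
delta([-.012,0,.15])"
```

```text
cm [-43.85 -22.73   7.23] deg [-0.08  0.01  4.06] clk 0.1 tcp [0.1791 0.5983 0.2219] w 0.0879691489864956 0.0 F [ 0.6 -0.3  0.6]
```

{"api": "send_rows", "payload": {"targets": [{"fingers":6.4,"translation":[-5,-2.6,0.8],"twist":[0,0,0.5]},{"fingers":6.4,"translation":[-10,-5.2,1.6],"twist":[0,0,1]},{"fingers":6.4,"translation":[-15,-7.8,2.4],"twist":[0,0,1.5]},{"fingers":6.4,"translation":[-20,-10.4,3.2],"twist":[0,0,2]},{"fingers":6.4,"translation":[-25,-13,4],"twist":[0,0,2.5]},{"fingers":6.4,"translation":[-30,-15.6,5],"twist":[0,0,3]},{"fingers":6.4,"translation":[-35,-18.2,6],"twist":[0,0,3.5]},{"fingers":6.4,"translation":[-40,-20.8,6.6],"twist":[0,0,4]},{"fingers":6.4,"translation":[-43.85,-22.7,7.2],"twist":[0,0,4.1]},{"fingers":6.4,"translation":[-43.85,-22.7,7.2],"twist":[0,0,4.1]},{"fingers":6.4,"translation":[-43.85,-22.7,7.2],"twist":[0,0,4.1]},{"fingers":6.4,"translation":[-43.85,-22.7,7.2],"twist":[0,0,4.1]}]}}

```text
clock: 1.6
tcp_pos: [0.5332, 0.2571, 0.1507]
eef_rot: [-0.0, 0.179, 0.984, 0.0]
contact_force: [0.2, -0.4, -0.5]
width: 0.0639
finger_force: 0.0
```

```bash
python3 - <<'E'
from h import *
delta([-.012,0,.15])
c=snap('wrist','w1'); V=np.linalg.inv(c['view']);print(c['fovy'],c['cx'],c['cy'],V.round(3).tolist())
E
```

```text
cm [-0.16 -0.19  0.07] deg [ 0.02 -0.04  0.09] clk 1.6 tcp [0.5332 0.2571 0.1507] w 0.06390855840277046 0.0 F [ 0.2 -0.4 -0.5]
65.70646984690485 315.6835503652555 238.4439283734263 [[0.352, -0.903, -0.246, 0.467], [0.936, 0.34, 0.092, 0.282], [0.001, -0.263, 0.965, 0.312], [0.0, 0.0, 0.0, 1.0]]
```

View pics/w1.png

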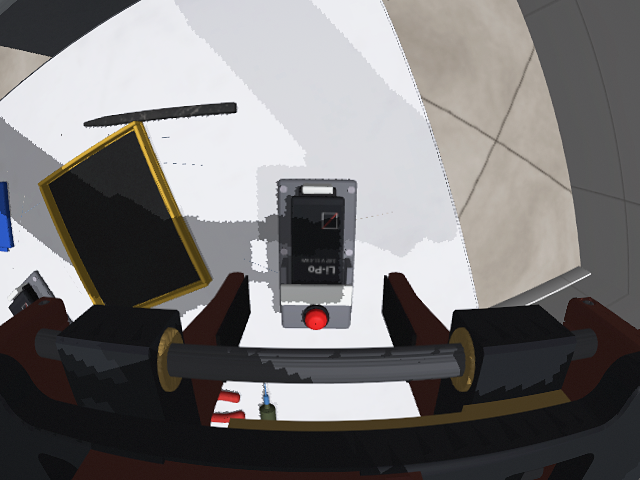

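The wrist view shows the red cradle upright at (316,250), midway between the fingers. An enlarged crop will refine the pose.

```bash
python3 -c "
from h import *
crop('w1',266,170,366,340,4,'c3')
i=cv2.imread('pics/c3.png');print(i.shape)
cv2.imwrite('pics/c3.png',cv2.resize(cv2.imread('pics/w1.png')[172:302,266:366],None,fx=4.6,fy=4.6,interpolation=cv2.INTER_CUBIC))"
```

```text
(680, 400, 3)
```

View pics/c3.png

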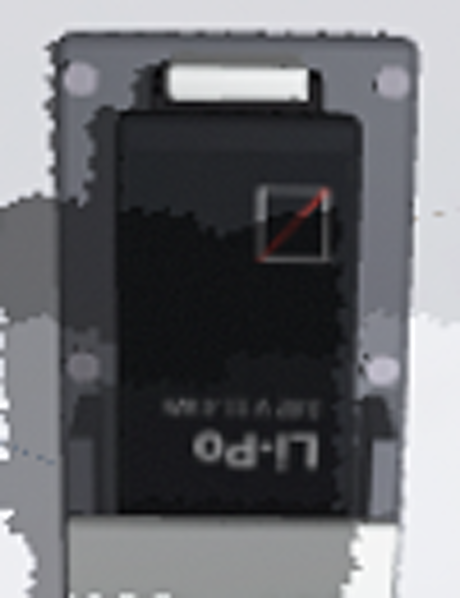

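```bash
python3 - <<'E'
from h import *
from scipy.optimize import least_squares
c=load('w1'); f=foc(c)
def fp(P):
    q=P@c['view'][:3,:3].T+c['view'][:3,3]; x,y,z=q[:,0],-q[:,1],-q[:,2]
    r=np.hypot(x,y); k=f*np.arctan2(r,z)/r
    return np.c_[c['cx']+k*x,c['cy']+k*y]
def T(p,M): return M@R.from_euler('z',p[2]).as_matrix().T+[p[0],p[1],0]
px=lambda a:(np.array(a)+.5)/4.6-.5+[266,172]
M=np.array([[-43,-12,29],[-43,12,29],[29,-29,34],[29,29,34]])/1e3
r=least_squares(lambda p:(fp(T(p,M))-px([[168,100],[309,98],[66,518],[398,522]])).ravel(),CR)
print(r.x,np.degrees(r.x[2]),r.fun.round(2))
Mp=np.array([[-40,-21,29],[-40,21,29],[10,-21,29],[10,21,29]])/1e3
p=least_squares(lambda p:(fp(T(p,Mp))-px([[119,113],[362,113]]+[[119,440],[356,440]])).ravel()[[0,1,2,3,4,6]],CR)
print('pack',p.x,np.degrees(p.x[2]),p.fun.round(2))
print(R.from_euler('z',-r.x[2]).apply([*(p.x-r.x)[:2],0]))
delta([-.012,0,.05],cr=r.x.tolist())
E
```

```text
[ 0.54642805  0.25338859 -0.37247506] -21.34124918224286 [-0.34  0.48  0.19  1.32  0.36 -1.   -0.2  -1.04]
pack [ 0.54539138  0.25446339 -0.36607136] -20.974344110116625 [-0.88 -0.17  0.74  0.21 -0.28  0.43]
[-0.00135673  0.00062384  0.        ]
cm [-0.16  0.13 10.07] deg [ 0.03 -0.03  0.72] clk 1.65 tcp [0.5333 0.257  0.1508] w 0.06392805735258847 0.0 F [ 0.   0.7 -0.9]
```

```bash
sed -i 's/^CR=.*/CR=[0.5460,0.2536,-0.369]/' h.py; python3 -c "
from h import *
delta([-.012,0,.014])"
```

```text
cm [-0.12  0.13 13.68] deg [ 0.03 -0.03  0.52] clk 1.65 tcp [0.5333 0.257  0.1508] w 0.06392805735258847 0.0 F [ 0.   0.7 -0.9]
```

{"api": "send_rows", "payload": {"targets": [{"fingers":6.4,"translation":[-0.1,0.1,4],"twist":[0,0,0.5]},{"fingers":6.4,"translation":[-0.1,0.1,7],"twist":[0,0,0.5]},{"fingers":6.4,"translation":[-0.1,0.1,9],"twist":[0,0,0.5]},{"fingers":6.4,"translation":[-0.1,0.1,10.5],"twist":[0,0,0.5]},{"fingers":6.4,"translation":[-0.1,0.1,11.6],"twist":[0,0,0.5]},{"fingers":6.4,"translation":[-0.1,0.1,12.4],"twist":[0,0,0.5]},{"fingers":6.4,"translation":[-0.1,0.1,12.6],"twist":[0,0,0.5]},{"fingers":6.4,"translation":[-0.1,0.1,12.6],"twist":[0,0,0.5]}]}}

```text
clock: 2.65
tcp_pos: [0.5357, 0.2562, 0.025]
eef_rot: [0.0, 0.185, 0.983, 0.0]
contact_force: [0.5, 0.5, 0.3]
width: 0.0642
finger_force: 0.0
```

```bash
python3 -c "
from h import *
delta([-.012,0,.014])
c=snap('wrist','w2')"
```

```text
cm [0.15 0.12 1.1 ] deg [ 0.02  0.02 -0.12] clk 2.65 tcp [0.5357 0.2562 0.025 ] w 0.06423618249214863 0.0 F [0.5 0.5 0.3]
```

View pics/w2.png

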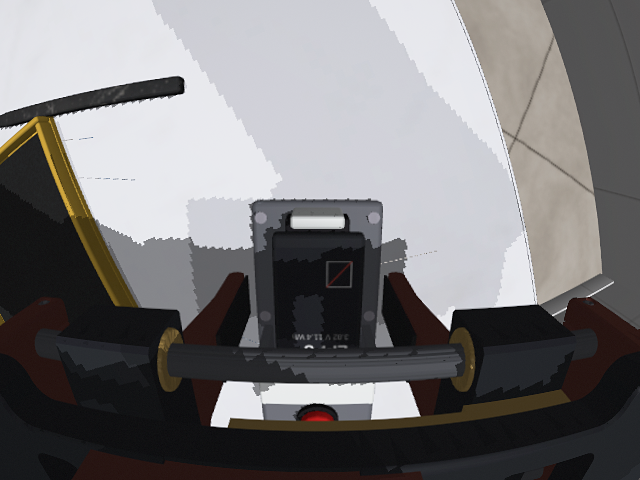

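The fingertips (248 and 384) straddle the pack (273–363), level with its middle-front part. I'll go down the last 11 mm and close.

{"api": "send_rows", "payload": {"targets": [{"fingers":6.4,"translation":[0.15,0.1,0.6],"twist":[0,0,0]},{"fingers":6.4,"translation":[0.15,0.1,1.1],"twist":[0,0,0]},{"fingers":6.4,"translation":[0.15,0.1,1.1],"twist":[0,0,0]},{"fingers":5,"translation":[0.15,0.1,1.1],"twist":[0,0,0]},{"fingers":4.4,"translation":[0.15,0.1,1.1],"twist":[0,0,0]},{"fingers":4,"translation":[0.15,0.1,1.1],"twist":[0,0,0]},{"fingers":3.5,"translation":[0.15,0.1,1.1],"twist":[0,0,0]},{"fingers":3,"translation":[0.15,0.1,1.1],"twist":[0,0,0]},{"fingers":3,"translation":[0.15,0.1,1.1],"twist":[0,0,0]}], "squeeze": 22}}

```text
clock: 3.82
tcp_pos: [0.5346, 0.2577, 0.0138]
eef_rot: [0.0, 0.184, 0.983, 0.0]
contact_force: [-0.4, -0.6, 1.6]
width: 0.0418
finger_force: 22.0
```

```bash
python3 - <<'E'
from h import *
delta([-.012,0,.014])
# tilt path: rotate the measured TCP (cradle frame) about rear lower edge
s=monitor.read_state();p=R.from_euler('z',-CR[2]).apply(s['tcp_pos']-[CR[0],CR[1],0]);print(p.round(4))
piv=np.array([.0385,p[1],.0205])
for a in (3,6,9,12,14): delta(piv+R.from_euler('y',a,degrees=True).apply(p-piv),tilt=a)
E
```

```text
cm [-0.01  0.03 -0.02] deg [ 0.01  0.01 -0.12] clk 3.825 tcp [0.5346 0.2577 0.0138] w 0.041767331452339136 21.998429596424103 F [-0.4 -0.6  1.6]
[-0.0121 -0.0003  0.0138]
cm [ 0.03  0.   -0.27] deg [ 0.02  3.01 -0.12] clk 3.825 tcp [0.5346 0.2577 0.0138] w 0.041767331452339136 21.998429596424103 F [-0.4 -0.6  1.6]
cm [ 0.04  0.   -0.53] deg [ 0.02  6.01 -0.12] clk 3.825 tcp [0.5346 0.2577 0.0138] w 0.041767331452339136 21.998429596424103 F [-0.4 -0.6  1.6]
cm [ 0.04  0.   -0.8 ] deg [ 0.02  9.01 -0.12] clk 3.825 tcp [0.5346 0.2577 0.0138] w 0.041767331452339136 21.998429596424103 F [-0.4 -0.6  1.6]
cm [ 0.03  0.   -1.07] deg [ 0.03 12.01 -0.12] clk 3.825 tcp [0.5346 0.2577 0.0138] w 0.041767331452339136 21.998429596424103 F [-0.4 -0.6  1.6]
cm [ 0.01  0.   -1.24] deg [ 0.03 14.01 -0.12] clk 3.825 tcp [0.5346 0.2577 0.0138] w 0.041767331452339136 21.998429596424103 F [-0.4 -0.6  1.6]
```

{"api": "send_rows", "payload": {"targets": [{"fingers":3,"translation":[0.02,0,-0.14],"twist":[0,1.5,0]},{"fingers":3,"translation":[0.03,0,-0.28],"twist":[0,3,0]},{"fingers":3,"translation":[0.04,0,-0.42],"twist":[0,4.5,0]},{"fingers":3,"translation":[0.04,0,-0.55],"twist":[0,6,0]},{"fingers":3,"translation":[0.04,0,-0.69],"twist":[0,7.5,0]},{"fingers":3,"translation":[0.04,0,-0.82],"twist":[0,9,0]},{"fingers":3,"translation":[0.04,0,-0.95],"twist":[0,10.5,0]},{"fingers":3,"translation":[0.03,0,-1.08],"twist":[0,12,0]},{"fingers":3,"translation":[0.02,0,-1.2],"twist":[0,13.3,0]},{"fingers":3,"translation":[0.01,0,-1.26],"twist":[0,14,0]},{"fingers":3,"translation":[0.01,0,-1.26],"twist":[0,14,0]},{"fingers":3,"translation":[0.01,0,-1.26],"twist":[0,14,0]}]}}

```text
clock: 5.32
tcp_pos: [0.5342, 0.2578, 0.0262]
eef_rot: [-0.12, 0.183, 0.976, 0.022]
contact_force: [-0.2, 0.0, -0.8]
width: 0.0418
finger_force: 22.0
```

```bash
python3 - <<'E'
from h import *
s=monitor.read_state();p=R.from_euler('z',-CR[2]).apply(s['tcp_pos']-[CR[0],CR[1],0]);print(p.round(4))
for d in ([0,0,0],[-.03,0,0],[-.06,0,.02]): delta(p+d,tilt=14)
snap('wrist','w3'); snap('side','s3')
a=cv2.imread('pics/w3.png'); b=cv2.resize(cv2.imread('pics/s3.png')[340:440,260:400],None,fx=3.2,fy=3.2,interpolation=cv2.INTER_CUBIC)
a=cv2.resize(a[150:450,160:480],(340,320)); cv2.imwrite('pics/m3.png',np.hstack([a,b]))
E
```

```text
[-0.0126 -0.0003  0.0262]
cm [0. 0. 0.] deg [ 0.03 -0.01 -0.1 ] clk 5.325 tcp [0.5342 0.2578 0.0262] w 0.04177234741448168 21.99833035469055 F [-0.2  0.  -0.8]
cm [ 2.91 -0.01  0.73] deg [ 0.03 -0.01 -0.1 ] clk 5.325 tcp [0.5342 0.2578 0.0262] w 0.04177234741448168 21.99833035469055 F [-0.2  0.  -0.8]
cm [ 6.31 -0.01 -0.49] deg [ 0.03 -0.01 -0.1 ] clk 5.325 tcp [0.5342 0.2578 0.0262] w 0.04177234741448168 21.99833035469055 F [-0.2  0.  -0.8]
```

View pics/m3.png

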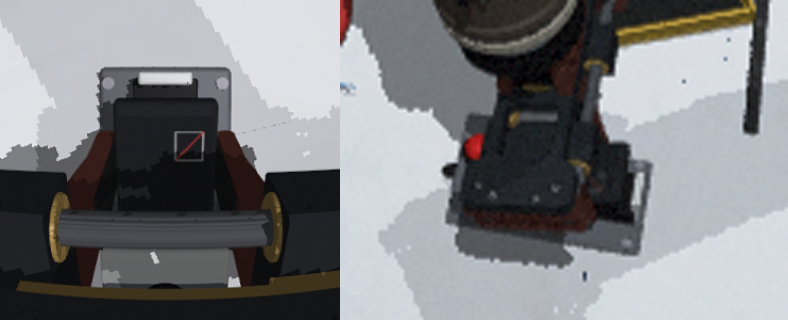

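{"api": "send_rows", "payload": {"targets": [{"fingers":3,"translation":[0.39,0,0.1],"twist":[0,0,0]},{"fingers":3,"translation":[0.87,0,0.22],"twist":[0,0,0]},{"fingers":3,"translation":[1.36,0,0.34],"twist":[0,0,0]},{"fingers":3,"translation":[1.94,0,0.48],"twist":[0,0,0]},{"fingers":3,"translation":[2.43,0,0.6],"twist":[0,0,0]},{"fingers":3,"translation":[2.91,0,0.72],"twist":[0,0,0]},{"fingers":3,"translation":[3.4,0,0.84],"twist":[0,0,0]},{"fingers":3,"translation":[3.4,0,0.84],"twist":[0,0,0]}]}}

```text
clock: 6.42
tcp_pos: [0.5013, 0.2707, 0.0264]
eef_rot: [-0.12, 0.183, 0.976, 0.023]
contact_force: [-0.3, -0.5, 0.3]
width: 0.0414
finger_force: 22.0
```

{"api": "send_rows", "payload": {"targets": [{"fingers":3,"translation":[0.6,0,-0.4],"twist":[0,0,0]},{"fingers":3,"translation":[1.4,0,-1.2],"twist":[0,0,0]},{"fingers":3,"translation":[2.4,0,-2.4],"twist":[0,0,0]},{"fingers":3,"translation":[3.4,0,-3.6],"twist":[0,0,0]},{"fingers":3,"translation":[4.4,0,-5],"twist":[0,0,0]},{"fingers":3,"translation":[5,0,-6.5],"twist":[0,0,0]},{"fingers":3,"translation":[5,0,-7],"twist":[0,0,0]},{"fingers":3,"translation":[5,0,-7],"twist":[0,0,0]}]}}

```text
clock: 7.42
tcp_pos: [0.4728, 0.2817, 0.1067]
eef_rot: [-0.119, 0.183, 0.976, 0.023]
contact_force: [-0.1, -0.4, -1.0]
width: 0.0418
finger_force: 22.0
```

```bash
python3 - <<'E'
from h import *
# pack centre is +12 mm cradle x from TCP -> in tool x: -1.2cm. over tray: tool yaw so pack x along tray x
yaw=-0.0275
def tcp(z,off=.012): return [0.4675-off*np.cos(yaw),0.0855-off*np.sin(yaw),z]
delta(None,tilt=0,yaw=yaw,pw=tcp(.09)); delta(None,tilt=0,yaw=CR[2],pw=tcp(.09))
snap('wrist','w4'); snap('side','s4')
a=cv2.imread('pics/w4.png'); b=cv2.resize(cv2.imread('pics/s4.png')[260:440,260:440],None,fx=1.8,fy=1.8,interpolation=cv2.INTER_CUBIC)
a=cv2.resize(a,(432,324)); cv2.imwrite('pics/m4.png',np.hstack([a,b]))
E
```

```text
cm [ -5.73 -18.88   0.28] deg [  2.43 -13.81 -19.61] clk 7.425 tcp [0.4728 0.2817 0.1067] w 0.041829914213014865 21.99820786714554 F [-0.1 -0.4 -1. ]
cm [ -5.73 -18.88   0.28] deg [  0.05 -13.96  -0.14] clk 7.425 tcp [0.4728 0.2817 0.1067] w 0.041829914213014865 21.99820786714554 F [-0.1 -0.4 -1. ]
```

View pics/m4.png

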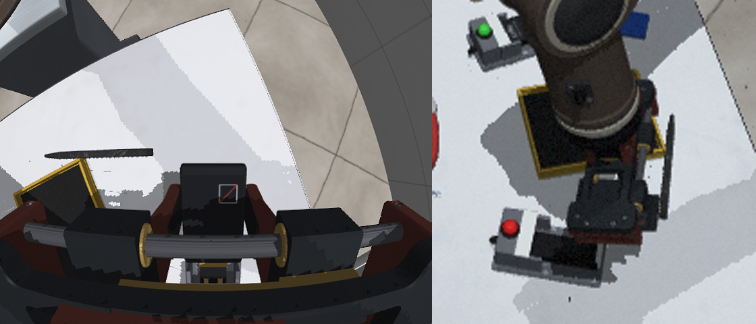

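The pack is held, clear of the cradle. The fingertips sit about 6 mm below the pack's underside, so a flat release would let it fall 6 mm. Instead I'll lean it on the tray's front wall with its rear edge on the floor, regrip it higher in the fingers, then lay it flat. First I refine the tray pose from the earlier wrist picture.

```bash
python3 - <<'E'
from h import *
c=load('w1'); f=foc(c)
hsv=cv2.cvtColor(c['img'],cv2.COLOR_BGR2HSV); m=cv2.inRange(hsv,(18,120,60),(35,255,255)); m[320:]=0; m[:,250:]=0
n,l,st,ce=cv2.connectedComponentsWithStats(m); k=1+np.argmax(st[1:,4]); v,u=np.nonzero(l==k)
x,y=u-c['cx'],v-c['cy']; r=np.hypot(x,y); th=r/f
D=np.c_[np.sin(th)*x/r,-np.sin(th)*y/r,-np.cos(th)]
V=np.linalg.inv(c['view']); w=D@V[:3,:3].T; o=V[:3,3]
P=o+w*((.016-o[2])/w[:,2])[:,None]
print(st[k],cv2.minAreaRect((P[:,:2]*1000).astype(np.float32)))
d=c['depth'][v,u]; ok=d>0; Q=o+(D/np.cos(th)[:,None]*d[:,None])@V[:3,:3].T
top=Q[ok&(Q[:,2]>.0125)&(Q[:,2]<.02)]; print(len(top),top[:,2].mean(),cv2.minAreaRect((top[:,:2]*1000).astype(np.float32)))
# floor
uu,vv=np.meshgrid(np.arange(100,160),np.arange(190,240)); x,y=uu-c['cx'],vv-c['cy'];r=np.hypot(x,y);th=r/f
D=np.dstack([np.tan(th)*x/r,-np.tan(th)*y/r,-np.ones_like(r)])*c['depth'][190:240,100:160,None]
F=o+D@V[:3,:3].T; print('floor z',np.median(F[...,2]),F[...,2].std())
E
```

```text
[  38  121  174  187 4445] ((470.7471923828125, 86.29531860351562), (158.97267150878906, 135.42724609375), 1.3379900455474854)
2103 0.015001099733834015 ((470.80474853515625, 82.88088989257812), (159.42111206054688, 130.95614624023438), 1.3549480438232422)
floor z 0.00461667141897612 0.01944474772632237
```

```bash
cat >> h.py <<'E'
TR=[0.4705,0.0845,0.0236]
E
python3 - <<'E'
from h import *
delta([-.0596,0,.06],tilt=9.5,cr=TR)
E
```

```text
cm [ -2.55 -20.71   4.1 ] deg [  4.58  -4.47 -22.17] clk 7.525 tcp [0.4723 0.2815 0.1058] w 0.04178419383927958 21.99831247329712 F [ 0.1 -0.8 -1.2]
```

{"api": "send_rows", "payload": {"targets": [{"fingers":3,"translation":[-0.3,-2,0.2],"twist":[0.4,-0.4,-2]},{"fingers":3,"translation":[-0.6,-5,0.5],"twist":[1.1,-1.1,-5.3]},{"fingers":3,"translation":[-1,-8.5,1],"twist":[1.9,-1.9,-9.1]},{"fingers":3,"translation":[-1.5,-12,1.8],"twist":[2.7,-2.6,-13]},{"fingers":3,"translation":[-2,-15.5,2.6],"twist":[3.4,-3.3,-16.6]},{"fingers":3,"translation":[-2.3,-18.5,3.4],"twist":[4.1,-4,-19.9]},{"fingers":3,"translation":[-2.5,-20.2,4],"twist":[4.5,-4.4,-21.7]},{"fingers":3,"translation":[-2.55,-20.7,4.1],"twist":[4.6,-4.5,-22.2]},{"fingers":3,"translation":[-2.55,-20.7,4.1],"twist":[4.6,-4.5,-22.2]},{"fingers":3,"translation":[-2.55,-20.7,4.1],"twist":[4.6,-4.5,-22.2]}]}}

```text
clock: 8.78
tcp_pos: [0.4116, 0.0843, 0.0605]
eef_rot: [-0.082, -0.012, 0.997, -0.001]
contact_force: [-0.2, -0.9, -0.8]
width: 0.0418
finger_force: 22.0
```

```bash
python3 - <<'E'
from h import *
for z in (.06,.012,.007): delta([-.0596,0,z],tilt=9.5,cr=TR)
E
```

```text
cm [ 0.06 -0.12  0.06] deg [0.02 0.09 0.07] clk 8.775 tcp [0.4116 0.0843 0.0605] w 0.04180561737033797 21.998276710510254 F [-0.2 -0.9 -0.8]
cm [-0.72 -0.13  4.8 ] deg [0.02 0.09 0.07] clk 8.775 tcp [0.4116 0.0843 0.0605] w 0.04180561737033797 21.998276710510254 F [-0.2 -0.9 -0.8]
cm [-0.81 -0.13  5.29] deg [0.02 0.09 0.07] clk 8.775 tcp [0.4116 0.0843 0.0605] w 0.04180561737033797 21.998276710510254 F [-0.2 -0.9 -0.8]
```

{"api": "send_rows", "payload": {"targets": [{"fingers":3,"translation":[-0.2,-0.1,1.5],"twist":[0,0,0]},{"fingers":3,"translation":[-0.4,-0.1,3],"twist":[0,0,0]},{"fingers":3,"translation":[-0.6,-0.1,4],"twist":[0,0,0]},{"fingers":3,"translation":[-0.7,-0.1,4.6],"twist":[0,0,0]},{"fingers":3,"translation":[-0.72,-0.1,4.8],"twist":[0,0,0]},{"fingers":3,"translation":[-0.75,-0.1,5],"twist":[0,0,0]},{"fingers":3,"translation":[-0.75,-0.1,5],"twist":[0,0,0]}]}}

```text
clock: 9.65
tcp_pos: [0.4104, 0.0825, 0.01]
eef_rot: [-0.082, -0.012, 0.997, -0.001]
contact_force: [-0.3, 0.1, -0.9]
width: 0.0419
finger_force: 22.0
```

{"api": "send_rows", "payload": {"targets": [{"fingers":3,"translation":[-0.01,0,0.1],"twist":[0,0,0]},{"fingers":3,"translation":[-0.02,0,0.15],"twist":[0,0,0]},{"fingers":3,"translation":[-0.02,0,0.15],"twist":[0,0,0]}]}}

```text
clock: 10.02
tcp_pos: [0.4102, 0.0825, 0.0083]
eef_rot: [-0.082, -0.012, 0.997, -0.001]
contact_force: [1.5, 0.0, -0.9]
width: 0.0418
finger_force: 22.0
```

{"api": "send_rows", "payload": {"targets": [{"fingers":3,"translation":[-0.01,0,0.05],"twist":[0,0,0]},{"fingers":3,"translation":[-0.02,0,0.1],"twist":[0,0,0]},{"fingers":3,"translation":[-0.02,0,0.1],"twist":[0,0,0]}]}}

```text
clock: 10.4
tcp_pos: [0.4103, 0.0825, 0.0073]
eef_rot: [-0.082, -0.012, 0.997, -0.001]
contact_force: [-0.4, 0.6, -0.6]
width: 0.0422
finger_force: 22.0
```

```bash
python3 - <<'E'
from h import *
delta([-.0596,0,.007],tilt=9.5,cr=TR)
E
```

```text
cm [-0.07  0.06  0.01] deg [-0.    0.06  0.05] clk 10.4 tcp [0.4103 0.0825 0.0073] w 0.042174267010594665 21.99833482503891 F [-0.4  0.6 -0.6]
```

{"api": "send_rows", "payload": {"targets": [{"fingers":3,"translation":[-0.01,0,0.05],"twist":[0,0,0]},{"fingers":3,"translation":[-0.01,0,0.05],"twist":[0,0,0]}]}}

```text
clock: 10.65
tcp_pos: [0.4103, 0.0825, 0.0068]
eef_rot: [-0.082, -0.012, 0.997, -0.001]
contact_force: [0.2, -0.2, 0.9]
width: 0.0417
finger_force: 22.0
```

{"api": "send_rows", "payload": {"targets": [{"fingers":3,"translation":[-0.01,0,0.05],"twist":[0,0,0]},{"fingers":3,"translation":[-0.01,0,0.05],"twist":[0,0,0]}]}}

```text
clock: 10.9
tcp_pos: [0.4103, 0.0825, 0.0066]
eef_rot: [-0.082, -0.012, 0.997, -0.001]
contact_force: [-1.2, -1.2, 6.0]
width: 0.0415
finger_force: 22.0
```

```bash
python3 - <<'E'
from h import *
delta([-.0596,0,.007],tilt=9.5,cr=TR)
c=snap('wrist','w5'); snap('side','s5')
b=cv2.resize(cv2.imread('pics/s5.png')[280:370,290:410],(426,320),interpolation=cv2.INTER_CUBIC)
a=cv2.resize(c['img'][100:420,130:500],(370,320)); cv2.imwrite('pics/m5.png',np.hstack([a,b]))
E
```

```text
cm [-0.05  0.06 -0.05] deg [0.   0.06 0.05] clk 10.9 tcp [0.4103 0.0825 0.0066] w 0.0414620520138204 21.998823881149292 F [-1.2 -1.2  6. ]
```

View pics/m5.png

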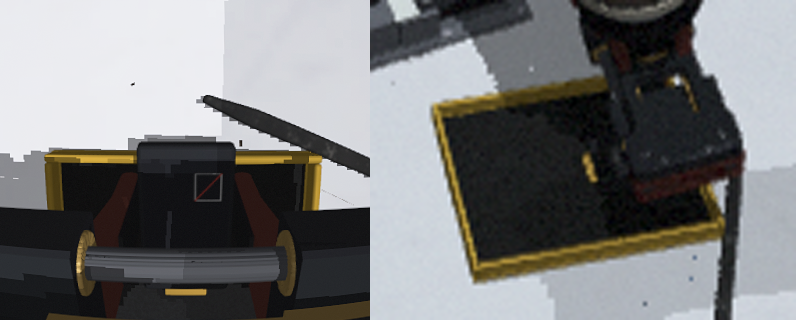

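The pack's front end overlies the front tray wall, and the 6 N at TCP z = 6.6 mm is the rear edge meeting the tray floor, as predicted. I'll release, rise 4.5 mm and regrip.

{"api": "send_rows", "payload": {"targets": [{"fingers":3,"translation":[0,0,-0.03],"twist":[0,0,0]},{"fingers":4.3,"translation":[0,0,-0.03],"twist":[0,0,0]},{"fingers":4.6,"translation":[0,0,-0.03],"twist":[0,0,0]},{"fingers":5,"translation":[0,0,-0.03],"twist":[0,0,0]},{"fingers":5,"translation":[0,0,-0.03],"twist":[0,0,0]},{"fingers":5,"translation":[0,0,-0.2],"twist":[0,0,0]},{"fingers":5,"translation":[0,0,-0.4],"twist":[0,0,0]},{"fingers":5,"translation":[0,0,-0.45],"twist":[0,0,0]},{"fingers":5,"translation":[0,0,-0.45],"twist":[0,0,0]}]}}

```text
clock: 12.12
tcp_pos: [0.4111, 0.0825, 0.0108]
eef_rot: [-0.082, -0.012, 0.997, -0.001]
contact_force: [-1.3, 0.5, -0.1]
width: 0.05
finger_force: 0.0
```

```bash
python3 - <<'E'
from h import *
delta([-.0596,0,.011],tilt=9.5,cr=TR)
c=snap('wrist','w6'); a=load('w5')
# where is the pack front edge row (pack vs bright) along column through pack middle, before and after; in tool frame camera is fixed
for n,k in(('before',a),('after',c)):
    g=k['img'].max(2); print(n,[int(np.argmax(g[150:400,u]<60))+150 for u in (280,300,320,340,360)], g[150:300,320][::6].tolist())
E
```

```text
cm [ 0.02  0.06 -0.02] deg [-0.    0.07  0.05] clk 12.125 tcp [0.4111 0.0825 0.0108] w 0.050034039476231376 0.0 F [-1.3  0.5 -0.1]
before [242, 242, 242, 196, 202] [242, 242, 242, 241, 241, 242, 241, 241, 241, 241, 240, 241, 241, 241, 246, 111, 41, 55, 55, 27, 27, 19, 19, 19, 20]
after [239, 239, 239, 195, 201] [242, 242, 242, 242, 242, 242, 242, 242, 242, 242, 241, 242, 242, 242, 140, 22, 51, 55, 39, 26, 27, 17, 20, 19, 19]
```

```bash
python3 - <<'E'
from h import *
for n in('w5','w6'):
    c=load(n); f=foc(c);V=np.linalg.inv(c['view'])
    for v in (255,275,300,325):
        x,y=310-c['cx'],v-c['cy'];r=np.hypot(x,y);t=np.tan(r/f)
        d=np.median(c['depth'][v-2:v+3,305:316]); P=V[:3,3]+V[:3,:3]@(np.array([t*x/r,-t*y/r,-1])*d); print(n,v,P.round(4))
E
```

```text
w5 255 [0.3894 0.0797 0.0251]
w5 275 [0.3981 0.0798 0.0239]
w5 300 [0.4096 0.0801 0.0218]
w5 325 [0.4219 0.0803 0.0197]
w6 255 [0.3908 0.0796 0.0253]
w6 275 [0.3998 0.0798 0.0235]
w6 300 [0.4117 0.08   0.0215]
w6 325 [0.4244 0.0803 0.0191]
```

The lean held: the pack's top still slopes about 10° and the tips are now only about 1.7 mm below the underside. I'll regrip.

{"api": "send_rows", "payload": {"targets": [{"fingers":4.4,"translation":[0,0,0],"twist":[0,0,0]},{"fingers":4,"translation":[0,0,0],"twist":[0,0,0]},{"fingers":3,"translation":[0,0,0],"twist":[0,0,0]},{"fingers":3,"translation":[0,0,0],"twist":[0,0,0]},{"fingers":3,"translation":[0,0,0],"twist":[0,0,0]}], "squeeze": 22}}

```text
clock: 12.8
tcp_pos: [0.411, 0.0825, 0.0107]
eef_rot: [-0.082, -0.012, 0.997, -0.001]
contact_force: [-0.2, -0.9, 0.2]
width: 0.0418
finger_force: 22.0
```

```bash
python3 - <<'E'
from h import *
delta([-.0596,0,.03],tilt=9.5,cr=TR)
delta([-.012,0,.04],tilt=1,cr=TR)
E
```

```text
cm [ 0.32  0.06 -1.9 ] deg [-0.    0.05  0.05] clk 12.8 tcp [0.411  0.0825 0.0107] w 0.041771103232195045 21.999428272247314 F [-0.2 -0.9  0.2]
cm [-4.21  0.05 -3.67] deg [ 0.   -8.45  0.05] clk 12.8 tcp [0.411  0.0825 0.0107] w 0.041771103232195045 21.999428272247314 F [-0.2 -0.9  0.2]
```

{"api": "send_rows", "payload": {"targets": [{"fingers":3,"translation":[0.15,0,-0.8],"twist":[0,0,0]},{"fingers":3,"translation":[0.3,0,-1.9],"twist":[0,0,0]},{"fingers":3,"translation":[0,0,-2.8],"twist":[0,-1.5,0]},{"fingers":3,"translation":[-1.2,0,-3.3],"twist":[0,-4,0]},{"fingers":3,"translation":[-2.6,0.05,-3.5],"twist":[0,-6.5,0]},{"fingers":3,"translation":[-3.8,0.05,-3.65],"twist":[0,-8,0]},{"fingers":3,"translation":[-4.2,0.05,-3.65],"twist":[0,-8.5,0]},{"fingers":3,"translation":[-4.2,0.05,-3.65],"twist":[0,-8.5,0]},{"fingers":3,"translation":[-4.2,0.05,-3.65],"twist":[0,-8.5,0]}]}}

```text
clock: 13.92
tcp_pos: [0.4581, 0.0841, 0.0397]
eef_rot: [-0.009, -0.012, 1.0, -0.0]
contact_force: [-0.6, -0.3, -1.6]
width: 0.0418
finger_force: 22.0
```

```bash
cat > pk.py <<'E'
from h import *
import sys
c=snap('wrist',sys.argv[1]); f=foc(c);V=np.linalg.inv(c['view'])
for v in (255,275,300,325):
    x,y=310-c['cx'],v-c['cy'];r=np.hypot(x,y);t=np.tan(r/f)
    d=np.median(c['depth'][v-2:v+3,305:316]); P=V[:3,3]+V[:3,:3]@(np.array([t*x/r,-t*y/r,-1])*d); print(v,P.round(4))
delta([-.012,0,.008],tilt=1,cr=TR)
E
python3 pk.py w7
```

```text
255 [0.4359 0.0812 0.0509]
275 [0.445  0.0814 0.0506]
300 [0.4571 0.0816 0.0503]
325 [0.47   0.0818 0.0496]
cm [-0.09  0.01  3.17] deg [0.   0.02 0.05] clk 13.975 tcp [0.4582 0.0841 0.0397] w 0.04197838491321844 21.999413073062897 F [ 0.   0.5 -1.1]
```

{"api": "send_rows", "payload": {"targets": [{"fingers":3,"translation":[-0.05,0,1.2],"twist":[0,0,0]},{"fingers":3,"translation":[-0.05,0,2.2],"twist":[0,0,0]},{"fingers":3,"translation":[-0.05,0,2.8],"twist":[0,0,0]},{"fingers":3,"translation":[-0.05,0,3.1],"twist":[0,0,0]},{"fingers":3,"translation":[-0.05,0,3.25],"twist":[0,0,0]},{"fingers":3,"translation":[-0.05,0,3.25],"twist":[0,0,0]}]}}

```text
clock: 14.72
tcp_pos: [0.4585, 0.0842, 0.0074]
eef_rot: [-0.008, -0.012, 1.0, -0.0]
contact_force: [-0.1, -0.2, -0.6]
width: 0.0417
finger_force: 22.0
```

{"api": "send_rows", "payload": {"targets": [{"fingers":3,"translation":[0,0,0.06],"twist":[0,0,0]},{"fingers":3,"translation":[0,0,0.06],"twist":[0,0,0]}]}}

```text
clock: 14.98
tcp_pos: [0.4585, 0.0842, 0.0069]
eef_rot: [-0.008, -0.012, 1.0, -0.0]
contact_force: [0.1, 0.1, 0.4]
width: 0.0418
finger_force: 22.0
```

{"api": "send_rows", "payload": {"targets": [{"fingers":3,"translation":[0,0,0.06],"twist":[0,0,0]},{"fingers":3,"translation":[0,0,0.06],"twist":[0,0,0]}]}}

```text
clock: 15.22
tcp_pos: [0.4584, 0.0842, 0.0061]
eef_rot: [-0.008, -0.012, 1.0, -0.0]
contact_force: [-0.2, -0.1, -0.7]
width: 0.0417
finger_force: 22.0
```

{"api": "send_rows", "payload": {"targets": [{"fingers":3,"translation":[0,0,0.05],"twist":[0,0,0]},{"fingers":3,"translation":[0,0,0.05],"twist":[0,0,0]}]}}

```text
clock: 15.48
tcp_pos: [0.4584, 0.0842, 0.0056]
eef_rot: [-0.008, -0.012, 1.0, -0.0]
contact_force: [0.4, -0.2, -0.6]
width: 0.0416
finger_force: 22.0
```

{"api": "send_rows", "payload": {"targets": [{"fingers":3,"translation":[0,0,0.05],"twist":[0,0,0]},{"fingers":3,"translation":[0,0,0.05],"twist":[0,0,0]}]}}

```text
clock: 15.72
tcp_pos: [0.4584, 0.0842, 0.0051]
eef_rot: [-0.008, -0.012, 1.0, -0.0]
contact_force: [0.1, -0.5, -1.6]
width: 0.0419
finger_force: 22.0
```

{"api": "send_rows", "payload": {"targets": [{"fingers":3,"translation":[0,0,0.03],"twist":[0,0,0]},{"fingers":3,"translation":[0,0,0.03],"twist":[0,0,0]}]}}

```text
clock: 15.98
tcp_pos: [0.4583, 0.0842, 0.0048]
eef_rot: [-0.008, -0.012, 1.0, -0.0]
contact_force: [0.8, -0.0, -0.1]
width: 0.0419
finger_force: 22.0
```

{"api": "send_rows", "payload": {"targets": [{"fingers":3,"translation":[0,0,0.04],"twist":[0,0,0]},{"fingers":3,"translation":[0,0,0.04],"twist":[0,0,0]}]}}

```text
clock: 16.23
tcp_pos: [0.4584, 0.0842, 0.0045]
eef_rot: [-0.008, -0.012, 1.0, -0.0]
contact_force: [-0.5, -0.5, 1.3]
width: 0.0417
finger_force: 23.0
```

{"api": "send_rows", "payload": {"targets": [{"fingers":3,"translation":[0,0,0.03],"twist":[0,0,0]},{"fingers":3,"translation":[0,0,0.03],"twist":[0,0,0]}]}}

```text
clock: 16.48
tcp_pos: [0.4584, 0.0842, 0.0044]
eef_rot: [-0.008, -0.012, 1.0, 0.0]
contact_force: [-2.1, -0.1, 6.0]
width: 0.0418
finger_force: 25.2
```

Contact, 6 N. I'll release gently, rise straight up and back away.

{"api": "send_rows", "payload": {"targets": [{"fingers":3,"translation":[0,0,-0.03],"twist":[0,0,0]},{"fingers":4.3,"translation":[0,0,-0.03],"twist":[0,0,0]},{"fingers":4.6,"translation":[0,0,-0.03],"twist":[0,0,0]},{"fingers":5.2,"translation":[0,0,-0.03],"twist":[0,0,0]},{"fingers":5.8,"translation":[0,0,-0.05],"twist":[0,0,0]},{"fingers":5.8,"translation":[0,0,-0.05],"twist":[0,0,0]},{"fingers":5.8,"translation":[0,0,-1],"twist":[0,0,0]},{"fingers":5.8,"translation":[0,0,-3],"twist":[0,0,0]},{"fingers":5.8,"translation":[0,0,-7],"twist":[0,0,0]},{"fingers":5.8,"translation":[0,0,-12],"twist":[0,0,0]},{"fingers":5.8,"translation":[0,0,-16],"twist":[0,0,0]},{"fingers":5.8,"translation":[0,0,-18],"twist":[0,0,0]},{"fingers":5.8,"translation":[0,0,-18],"twist":[0,0,0]},{"fingers":5.8,"translation":[0,0,-18],"twist":[0,0,0]}]}}

```text
clock: 18.23
tcp_pos: [0.4606, 0.0841, 0.1834]
eef_rot: [-0.009, -0.012, 1.0, -0.0]
contact_force: [-0.2, -0.9, 0.3]
width: 0.0576
finger_force: 0.0
```

```bash
python3 - <<'E'
from h import *
c=snap('wrist','w8'); f=foc(c);V=np.linalg.inv(c['view'])
u,v=np.meshgrid(np.arange(0,640),np.arange(0,330)); x,y=u-c['cx'],v-c['cy'];r=np.hypot(x,y)+1e-9;t=np.tan(r/f)
P=V[:3,3]+(np.dstack([t*x/r,-t*y/r,-np.ones_like(r)])*c['depth'][:330,:,None])@V[:3,:3].T
d=np.abs(P-[.4705,.0845,0]); m=(d[...,0]<.07)&(d[...,1]<.058)&(P[...,2]>.0095)&(P[...,2]<.03)&(c['depth'][:330]>0)
Q=P[m]; print(len(Q),cv2.minAreaRect((Q[:,:2]*1000).astype(np.float32)),np.percentile(Q[:,2],[2,10,50,90,98]).round(4))
A=np.c_[Q[:,:2],np.ones(len(Q))]; print('slopes deg',np.degrees(np.linalg.lstsq(A,Q[:,2],rcond=None)[0][:2]))
s=monitor.read_state();print(s['clock'],s['tcp_pos'],s['contact_force'],s['width'])
E
```

```text
3614 ((448.8701171875, 92.96495056152344), (67.76824188232422, 127.08285522460938), 66.2677001953125) [0.0103 0.0114 0.0124 0.0135 0.0141]
slopes deg [-0.12676456  0.23266246]
18.275 [0.46051196 0.08404816 0.18309043] [ 0.04543889 -0.09605824  0.12898706] 0.05802792118882736
```

```bash
python3 - <<'E'
from h import *
c=load('w8'); f=foc(c);V=np.linalg.inv(c['view'])
u,v=np.meshgrid(np.arange(0,640),np.arange(0,330)); x,y=u-c['cx'],v-c['cy'];r=np.hypot(x,y)+1e-9;t=np.tan(r/f)
P=V[:3,3]+(np.dstack([t*x/r,-t*y/r,-np.ones_like(r)])*c['depth'][:330,:,None])@V[:3,:3].T
d=np.abs(P-[.4705,.0845,0]); m=((d[...,0]<.07)&(d[...,1]<.055)&(P[...,2]>.0095)&(P[...,2]<.03)).astype(np.uint8)
m=cv2.morphologyEx(m,cv2.MORPH_OPEN,np.ones((5,5)))
n,l,st,_=cv2.connectedComponentsWithStats(m);k=1+np.argmax(st[1:,4]);Q=P[l==k]
print(st[k],cv2.minAreaRect((Q[:,:2]*1000).astype(np.float32)),np.percentile(Q[:,2],[2,50,98]))
E
```

```text
[ 293  188   46   79 3512] ((467.64654541015625, 84.39138793945312), (74.48786926269531, 41.51888656616211), 1.5328024625778198) [0.01068964 0.01244632 0.0140226 ]
```

The pack lies flat at the tray's centre, with its top about 12.5 mm up, a footprint of 74 x 42 mm in view and slopes under 0.3°. The gripper is clear, so I'm handing in.

```bash
python3 -c "
from workcell import order
print(order.hand_in())"
```

```text
the job is handed in; nothing more can be done
None
```

The faulty pack was tilted clear of the front stop, drawn forward out of the red-lamp cradle and laid flat in the yellow tray, with one regrip while it leaned on the tray's front wall; the green-lamp pack was left alone and the job was handed in at about 18 s.

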